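# Put the focus gauge back in its slotted holder

## Robot

A 7-joint arm with a two-finger parallel gripper is mounted at the origin on a cart in front of the work surface, level with it; the furniture and walls round the work are solid. World frame = base frame: x ahead of the robot, y to its left, z up, the work surface at z = 0. Lengths are in m, angles in rad, forces in N, time in s.
With the tool pointing down it reaches from about 0.4 to 0.85 m from the base axis. Payload 10.4 kg.
Tool frame: the origin (TCP) lies on the centre line of the jaws, within the pads' length; the fingertips stand r.tip_extent ahead of it and the grasp point (between the pads) lies 8 mm behind it (r.tip_extent is the distance from the TCP to the fingertips, in m); z points along the fingers, y is the direction in which the jaws open and shut (so a half turn about z gives the same grasp; the last joint's range is limited). The gripper opens to 87 mm and grips with 3 to 60 N. Pads are 19 mm wide; open, the fingers measure 117 mm over their backs; the gripper's body (75 mm by 190 mm) begins 51 mm behind the grasp point.
Start: joints at [1.285, 0.332, -0.065, 1.46, 0.022, 1.35, -0.088], TCP at [0.162, -0.604, 0.234] pointing down, gripper open.
Joint ranges: [-2.6, 2.6], [-0.5, 2.12], [-1.47, 1.34], [0.16, 2.42], [-1.27, 4.41], [0.06, 2.06], [-2.6, 2.6]. Speed limits (rad/s): [2.22, 2.22, 2.79, 2.79, 3.14, 3.14, 3.14].

## Interface

Orientations are given as a unit quaternion [x, y, z, w].
In Python, from bench import r gives the robot as it stands.
- The arm moves only by the shell command python3 -m jog 'ROWS' [FORCE]. ROWS is JSON, a list of rows, each a list of 7 numbers: the shift along the tool's x, y, z in cm, then the turn, a rotation vector about the tool's x, y, z in rad, then the opening, from -1 (shut) to 1 (fully open). In form: [[tx, ty, tz, wx, wy, wz, jaw], ...]. A call has 1 to 20 rows; each row shifts and turns the commanded pose from where the row before left it, along the tool's axes as they then stand; what a row does not reach is not made up. A row lasts 1/8 s, in which the tool goes at most 62.5 mm and 10.7 degrees, less where a joint would pass 70% of its speed; a pose out of reach is approached as far as the arm can. A call with a gripper value outside its range is refused whole. The fingers move at their own pace and stop on an object; FORCE is the grip in N (left out, the last holds). Time passes only in rows, so rows that do not move let the fingers close. It gives the time, the measured TCP pose, the force and the opening at its end, in the units of the state.
- r.read_state(): the state, without advancing time (a new reading comes with each control period).
- r.camera(name): name is "scene" or "top"; returns a dict with "frame" (420x560x3 uint8, red, green, blue), "fx", "fy", "cx", "cy" (pixels), "camera_from_world" (4x4, takes a point from world to camera coordinates). Camera axes: x right, y down, z forward; pixel columns grow to the right and rows downward; lengths in m; the calibration is good to about 2 mm. A picture is of the moment at which its call begins. There is no depth.
- r.close_job(): hands the job in, once; it reports no verdict.
Trained networks look in a picture, given as the dict that the camera call returned (one of the last four; its "shot" number tells which), for a name from the list of things; names that differ only in an ending like _2 or _b are one class to them, and where a whole thing is asked for, a point or a joint stands for the part that bears it (a point fixed in the world has none). Each returns a list of dicts, best first, with "score" (0 to 1); they miss things now and then, are a little off and sometimes report something else, mostly with a low value. They report only what shows in the picture. A call takes as long as a camera call. They do not tell look-alikes from the thing itself.
- r.search_frame(picture, thing): "rect" ([left, top, right, bottom] in pixels, round what is visible of it).
The state is a dict: "time": time; "joint_positions": joint angles; "joint_vel": joint speeds; "joint_torque": joint torques, N m; "ee_pos": TCP position; "eef_rot": TCP orientation; "ft_force": force on the tool from outside, world axes, zero at the start; "torque": the same for the moment, N m; "width": finger opening in m.
Only numpy, scipy, OpenCV 4.12 (cv2) and the standard library are available. Lean on these libraries where they do the work, as an engineer would, in place of code of your own. Each camera call takes 0.05 s, during which the arm holds its last target.

## Task

Put the flat steel focus gauge with the red grip back into the slot of the grey holder with the red stripes: stand it on its long edge, grip upwards, all the way down on the slot floor, and let go. Leave the gauge with the blue grip standing where it is.

Things in the scene. Friction and masses are not known exactly. Their poses are not given: they have to be found in the camera images.
- gauge_red: loose steel focus gauge, red plastic grip, standing on its long edge on the bench: stepped flat plate. Bottom plate 84 long (x) x 12 thick (y), z 0-34 mm; middle step 60 x 12, z 34-46; grip 36 x 14, z 46-70. Origin: centre of the underside; z up; alike both ways round. Put this one away, pinching the grip from above across its thickness; 0.13-0.24 kg
- gauge_blue: loose steel focus gauge, blue plastic grip, standing on its long edge on the bench: stepped flat plate. Bottom plate 84 long (x) x 12 thick (y), z 0-34 mm; middle step 60 x 12, z 34-46; grip 36 x 14, z 46-70. Origin: centre of the underside; z up; alike both ways round. Bystander: leave it standing. The two may have changed places; 0.18 kg
- holder: grey holder, red stripes round its sides, 130 (x) x 50 (y) x 41 mm high, fixed. One slot along its x, centred, open at the top, ends closed: 100 mm long, 17 wide, floor 6 mm above the bench. Walls upright up to z 28 mm, then flared at 45 degrees to a mouth 126 x 43 mm at z 41, which guides the gauge in. Origin: centre of the underside; z up; either way round will do
Things that resemble listed ones, but are neither listed nor needed, are in the scene too. What is shaped like the gauge_red but orange is not meant.

How it is judged:
At the end, for the whole second after the job is handed in: Red gauge at rest in the slot: underside centre within 14 mm along and 8 mm across of the slot centre, 2 to 11 mm above the bench (slot floor 6), within 0.2 rad of the slot direction and 0.25 rad of upright. Blue gauge within 20 mm of its start and 0.2 rad of upright (x of gauge_red in the frame of holder between -0.014 and 0.014 m and y of gauge_red in the frame of holder between -0.008 and 0.008 m and z of gauge_red in the frame of holder between 0.002 and 0.011 m and angle between the x axis of gauge_red and the x axis of holder, either way round below 0.2 rad and angle between gauge_red's own z axis and vertical below 0.25 rad and linear speed of gauge_red below 0.02 m/s and distance of gauge_blue from where it was at the start of the episode below 0.02 m and angle between gauge_blue's own z axis and vertical below 0.2 rad); the robot touches nothing.
It fails at once if the blue gauge is moved more than 20 mm or tipped (distance of gauge_blue from where it was at the start of the episode above 0.02 m or angle between gauge_blue's own z axis and vertical above 0.2 rad).
It also fails if it takes over 40 s, if anything falls off the work surface, if the arm or the gripper's body presses on something with over 40 N, if the wrist force passes 120 N, or if a joint passes its speed limit or range.

## Working session

There is one attempt and no reset: what is moved stays moved. The work goes in short steps, Python scripts to look and compute and a shell command to move; the robot and the scene stay as the last step left them, time stands still between calls to the robot, and variables do not carry over. Pictures are saved under pics/ and viewed, and the job is handed in when it is done.

```bash
mkdir -p pics; ls; python3 - <<'E'
from bench import r
import cv2,numpy as np
s=r.read_state();print(s['time'],s['ee_pos'],s['eef_rot'],s['width'],r.tip_extent)
for n in("scene","top"):
    p=r.camera(n);cv2.imwrite(f'pics/{n}0.png',p['frame'][:,:,::-1])
    print(n,p['fx'],p['fy'],p['cx'],p['cy'],np.round(p['camera_from_world'],4).tolist())
    for t in("gauge_red","gauge_blue","holder"):
        for d in r.search_frame(p,t):print(t,d)
E
```

```text
pics
0.0 [ 0.16223985 -0.60319569  0.23275247] [ 9.91380104e-01  1.31015204e-01 -1.41446181e-04 -6.96867034e-04] 0.0869719951619537 0.011
scene 412.35108982219265 412.35108982219265 278.93787073989824 211.83707659021317 [[-0.8868, -0.462, 0.0108, 0.2295], [-0.3255, 0.6078, -0.7243, 0.4842], [0.3281, -0.6458, -0.6894, 0.491], [0.0, 0.0, 0.0, 1.0]]
gauge_red {'rect': [277.5, 237.2, 313.6, 273.4], 'score': 0.83}
gauge_red {'rect': [328.1, 149.3, 334.3, 178.8], 'score': 0.76}
gauge_blue {'rect': [237.7, 285.5, 280.7, 317.4], 'score': 0.91}
holder {'rect': [164.6, 240.0, 234.6, 275.0], 'score': 0.91}
top 531.3567923444093 531.3567923444093 287.40648055659466 206.08852301817848 [[-0.0165, -0.9999, 0.0004, -0.4608], [-0.9956, 0.0163, -0.092, 0.5168], [0.092, -0.002, -0.9958, 1.2071], [0.0, 0.0, 0.0, 1.0]]
gauge_red {'rect': [375.7, 208.8, 411.5, 226.7], 'score': 0.76}
gauge_red {'rect': [248.0, 229.4, 261.8, 261.8], 'score': 0.48}
gauge_blue {'rect': [186.4, 223.9, 202.9, 259.4], 'score': 0.78}
holder {'rect': [195.6, 138.6, 232.8, 200.1], 'score': 0.9}
```

View pics/scene0.png

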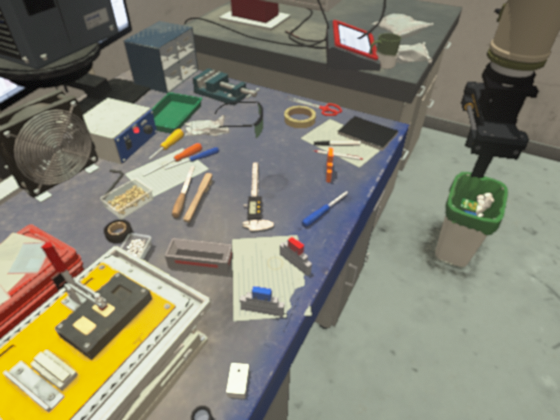

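View pics/top0.png

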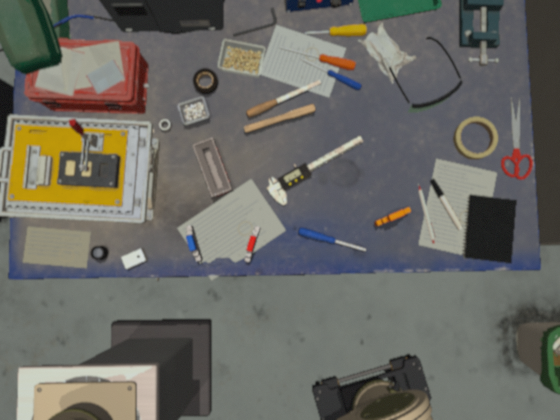

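The scene view shows the red-grip gauge at (296,252), the blue at (262,298), the holder at (199,256) and an orange look-alike at (330,165). In the top view they are red (253,244), blue (194,243), holder (212,167) and orange (393,217). Possible confusions with the target are the orange thing (393,217) and the blue gauge (194,243). I choose the red one at (253,244) and will check it in close crops.

```bash
python3 - <<'E'
import cv2,numpy as np
t=cv2.imread('pics/top0.png');s=cv2.imread('pics/scene0.png')
a=cv2.resize(t[130:270,170:280],None,fx=4,fy=4,interpolation=cv2.INTER_CUBIC)
cv2.imwrite('pics/topc.png',a)
b=cv2.resize(s[225:325,160:320],None,fx=5,fy=5,interpolation=cv2.INTER_CUBIC)
cv2.imwrite('pics/scenec.png',b)
E
```

```text
(no output)
```

View pics/topc.png

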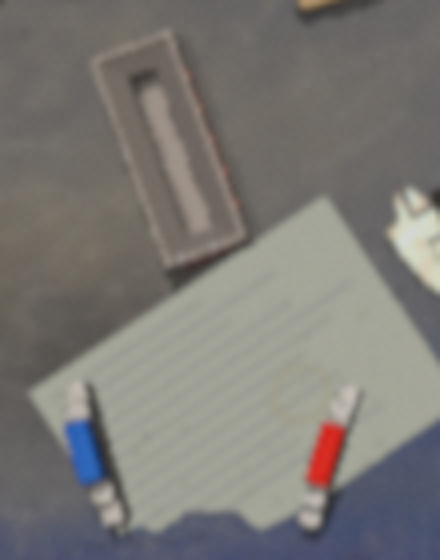

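View pics/scenec.png

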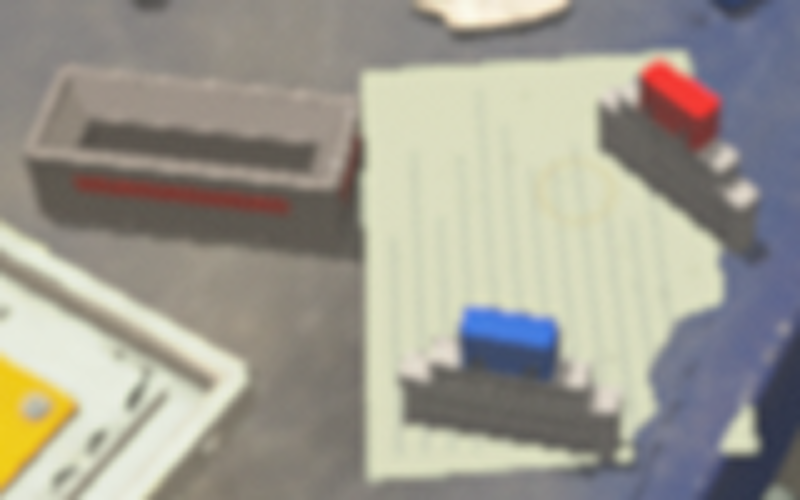

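Top crop: red grip centred at about (326,455) and blue at (86,452). The holder rim corners are at (94,62), (172,30), (244,238) and (167,266). Scene crop: the red gauge stands on its long edge with the grip up, and the holder has a red stripe and an open slot, so the choice is confirmed. Next I measure the poses by fitting both views.

```bash
cat > h.py <<'E'
import cv2,numpy as np
from scipy.optimize import least_squares,minimize
from scipy.spatial.transform import Rotation as R
def proj(p,X):
    T=np.array(p['camera_from_world']);c=np.atleast_2d(X)@T[:3,:3].T+T[:3,3]
    return np.c_[p['fx']*c[:,0]/c[:,2]+p['cx'],p['fy']*c[:,1]/c[:,2]+p['cy']]
def W(q,P,z0=0):
    c,s=np.cos(q[2]),np.sin(q[2]);P=np.asarray(P,float)
    return np.c_[q[0]+c*P[:,0]-s*P[:,1],q[1]+s*P[:,0]+c*P[:,1],P[:,2]+z0]
def back(p,uv,z):
    T=np.array(p['camera_from_world']);o=-T[:3,:3].T@T[:3,3]
    d=T[:3,:3].T@np.array([(uv[0]-p['cx'])/p['fx'],(uv[1]-p['cy'])/p['fy'],1]);return o+d*(z-o[2])/d[2]
def box(lx,ly,z0,z1):return [[sx*lx/2,sy*ly/2,z] for sx in(-1,1) for sy in(-1,1) for z in(z0,z1)]
def mask(p,col,rect):
    f=p['frame'].astype(int);a,b,c=(f[:,:,i] for i in range(3))
    m=(a-np.maximum(b,c)>70)&(b<85) if col=='red' else (c-np.maximum(a,b)>50)
    o=np.zeros(m.shape,bool);l,t,rr,bb=[int(v) for v in rect];o[t-4:bb+4,l-4:rr+4]=m[t-4:bb+4,l-4:rr+4];return o
def fitgrip(views,q0,dz=0):
    # match centroid and second moments of the grip's mask to projected hull, by blurred rendering
    def cost(q):
        e=0
        for p,m in views:
            h=cv2.convexHull(proj(p,W(q,box(.036,.014,.046,.070),dz)).astype(np.float32))
            im=np.zeros(m.shape,np.uint8);cv2.fillConvexPoly(im,np.round(h*256).astype(np.int32),255,cv2.LINE_AA,8)
            e+=np.sum((cv2.GaussianBlur(im,(0,0),1)/255.-cv2.GaussianBlur(m.astype(np.float32),(0,0),1))**2)/max(m.sum(),1)
        return e
    best=None
    for dy in np.linspace(-.6,.6,7):
        z=minimize(cost,np.array(q0)+[0,0,dy],method='Nelder-Mead',options=dict(initial_simplex=np.array(q0)+[0,0,dy]+np.array([[0,0,0],[.008,0,0],[0,.008,0],[0,0,.2]])))
        if best is None or z.fun<best.fun:best=z
    return best
E
python3 - <<'E'
from bench import r
from h import *
ps=r.camera('scene');pt=r.camera('top')
for col,rs,rt in(('red',[277,237,314,273],[248,229,262,262]),('blue',[237,285,281,317],[186,224,203,259])):
    ms,mt=mask(ps,col,rs),mask(pt,col,rt)
    uv=np.argwhere(mt).mean(0)[::-1];q=back(pt,uv,.065)
    print(col,ms.sum(),mt.sum(),uv,q)
    for n,v in(('both',[(ps,ms),(pt,mt)]),('top',[(pt,mt)]),('scene',[(ps,ms)])):
        z=fitgrip(v,[q[0],q[1],0]);print(n,z.x,z.fun)
        # also allow far start
# holder
ct=np.array([[94,62],[172,30],[244,238],[167,266]])/4+[170,130]
cs=np.array([[28,152],[65,66],[358,97],[335,190]])/5+[160,225]
X=np.array([back(pt,u,.041) for u in ct]);Y=np.array([back(ps,u,.041) for u in cs])
for A in(X,Y):print(A.round(4).tolist(),A.mean(0),[np.linalg.norm(A[i]-A[i-1]).round(4) for i in range(4)])
E
```

```text
red 92 85 [251.11764706 243.29411765] [ 0.42361347 -0.38702853  0.065     ]
both [ 0.42366028 -0.38794851 -0.57160049] 1.5151748351885943
top [ 0.42350106 -0.38670585 -0.33260034] 0.25276941702024275
scene [ 0.42724733 -0.39547252 -0.86553285] 1.0322292582445158
blue 112 87 [190.50574713 242.7816092 ] [ 0.42696889 -0.25221603  0.065     ]
both [ 0.4279672  -0.25234493  0.46008472] 1.8542919470090709
top [ 0.42751797 -0.25093484  0.31403668] 0.40945725155813745
scene [ 0.43204728 -0.25949321 -0.41803824] 1.2596174467643404
[[0.6516, -0.2547, 0.041], [0.6697, -0.2998, 0.041], [0.5479, -0.3406, 0.041], [0.5325, -0.2964, 0.041]] [ 0.60041967 -0.2978786   0.041     ] [np.float64(0.1262), np.float64(0.0486), np.float64(0.1284), np.float64(0.0468)]
[[0.6514, -0.253, 0.041], [0.668, -0.2981, 0.041], [0.5491, -0.3416, 0.041], [0.5305, -0.2949, 0.041]] [ 0.5997442  -0.29690716  0.041     ] [np.float64(0.128), np.float64(0.0481), np.float64(0.1266), np.float64(0.0503)]
```

```bash
sed -i "s/m=(a-np.*/m=(a>1.6*np.maximum(b,c))\&(a>60) if col=='red' else (c>1.5*np.maximum(a,b))\&(c>60)/" h.py
python3 - <<'E'
from bench import r
from h import *
ps=r.camera('scene');pt=r.camera('top')
for col,rs,rt in(('red',[277,237,314,273],[248,229,262,262]),('blue',[237,285,281,317],[186,224,203,259])):
    ms,mt=mask(ps,col,rs),mask(pt,col,rt)
    uv=np.argwhere(mt).mean(0)[::-1];q=back(pt,uv,.065)
    print(col,ms.sum(),mt.sum())
    for n,v in(('both',[(ps,ms),(pt,mt)]),('top',[(pt,mt)]),('scene',[(ps,ms)])):
        z=fitgrip(v,[q[0],q[1],0]);print(n,z.x,z.fun)
        if n=='top': qq=z.x
    o=[]
    for p,m,rc in((ps,ms,rs),(pt,mt,rt)):
        k=8;im=p['frame'][:,:,::-1].copy();im=cv2.resize(im[rc[1]-8:rc[3]+8,rc[0]-8:rc[2]+8],None,fx=k,fy=k,interpolation=cv2.INTER_NEAREST)
        for B in(box(.036,.014,.046,.07),box(.084,.012,0,.034),box(.06,.012,.034,.046)):
            h=cv2.convexHull(proj(p,W(qq,B)).astype(np.float32))[:,0]
            cv2.polylines(im,[np.int32((h-[rc[0]-8,rc[1]-8]+.5)*k)],True,(0,255,0),1)
        o.append(im)
    H=max(i.shape[0] for i in o);o=[cv2.copyMakeBorder(i,0,H-i.shape[0],0,4,cv2.BORDER_CONSTANT) for i in o]
    cv2.imwrite(f'pics/fit_{col}.png',np.hstack(o))
E
```

```text
red 166 101
both [ 0.4236475  -0.38720893 -0.41722145] 0.4228273150669092
top [ 0.42337107 -0.38612524 -0.31437356] 0.12131687845161787
scene [ 0.4243544  -0.3895177  -0.59136169] 0.23361195173789578
blue 112 97
both [ 0.42714964 -0.25304501  0.36193917] 1.711673941629778
top [ 0.42692882 -0.25229616  0.21481403] 0.29245663046213477
scene [ 0.43167673 -0.25906055 -0.42785142] 1.2442823907459655
```

View pics/fit_red.png

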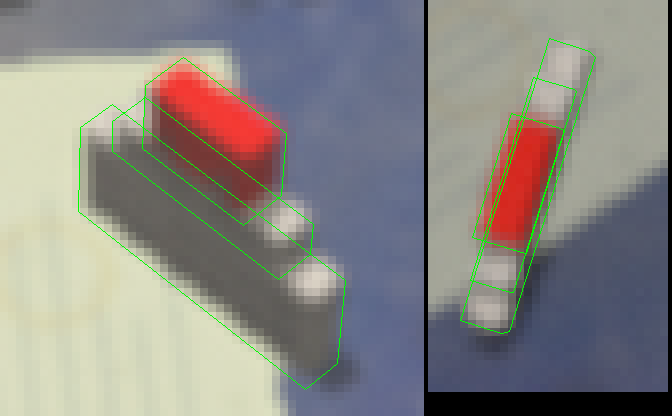

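The red gauge's outline fits both views to about 1 px (≈2 mm). Position is about (0.424, -0.3878) with yaw -0.31. The holder is at (0.600, -0.297) with yaw 0.33, and its rim sides measure 127 x 48 mm against the 130 x 50 given. I'll move above the gauge.

```bash
cat > rel.py <<'E'
import sys,numpy as np
from bench import r
from scipy.spatial.transform import Rotation as R
x,y,z,yaw=map(float,sys.argv[1:5]);s=r.read_state()
C=R.from_quat(s['eef_rot']);T=R.from_euler('z',yaw)*R.from_euler('x',np.pi)
print('t',round(s['time'],2),'pos',np.round(s['ee_pos'],4),'w',round(s['width'],4),'F',np.round(s['ft_force'],1))
print('tool shift cm',np.round(C.inv().apply(np.array([x,y,z])-s['ee_pos'])*100,2),'turn',np.round((C.inv()*T).as_rotvec(),3))
E
python3 rel.py .424 -.3878 .234 -.31
python3 -m jog '[[3.9,-1.7,0,0,0,0,0.2],[3.9,-1.7,0,0,0,0,0.2],[3.9,-1.7,0,0,0,0,0.2],[3.9,-1.7,0,0,0,0,0.2],[3.9,-1.7,0,0,0,0,0.2],[3.9,-1.7,0,0,0,0,0.2],[3.9,-1.7,0,0,0,0,0.2],[3.6,-1.7,0,0,0,0,0.2],[0,0,0,0,0,0.14,0.2],[0,0,0,0,0,0.14,0.2],[0,0,0,0,0,0.14,0.2],[0,0,0,0,0,0.14,0.2],[0,0,0,0,0,0,0.2],[0,0,0,0,0,0,0.2]]' 20
python3 rel.py .424 -.3878 .12 -.31
```

```text
t 0.6 pos [ 0.1623 -0.6035  0.2336] w 0.0873 F [ 0.5  0.4 -0.7]
tool shift cm [ 30.87 -14.04  -0.04] turn [ 0.    -0.     0.573]
time: 2.35
ee_pos: [0.4255, -0.392, 0.2336]
eef_rot: [0.989, -0.147, 0.0, 0.0]
ft_force: [0.1, -1.1, -0.1]
width: 0.0521
t 2.35 pos [ 0.4255 -0.392   0.2336] w 0.0521 F [ 0.1 -1.1 -0.1]
tool shift cm [-0.26 -0.36 11.36] turn [ 0.    -0.     0.016]
```

```bash

python3 -m jog '[[-0.26,-0.36,2,0,0,0.016,0.2],[0,0,3,0,0,0,0.2],[0,0,3,0,0,0,0.2],[0,0,2.4,0,0,0,0.2],[0,0,0,0,0,0,0.2],[0,0,0,0,0,0,0.2]]'
python3 rel.py .424 -.3878 .052 -.31
python3 - <<'E'
from bench import r
from h import *
p=r.camera('scene');cv2.imwrite('pics/s2.png',cv2.resize(p['frame'][180:330,180:380,::-1],None,fx=4,fy=4,interpolation=cv2.INTER_CUBIC))
E
```

```text
time: 3.1
ee_pos: [0.4245, -0.3881, 0.1307]
eef_rot: [0.988, -0.155, 0.001, 0.0]
ft_force: [0.2, 0.9, 0.3]
width: 0.0521
t 3.1 pos [ 0.4245 -0.3881  0.1307] w 0.0521 F [0.2 0.9 0.3]
tool shift cm [-0.07 -0.02  7.87] turn [ 0.    -0.001 -0.002]
```

View pics/s2.png

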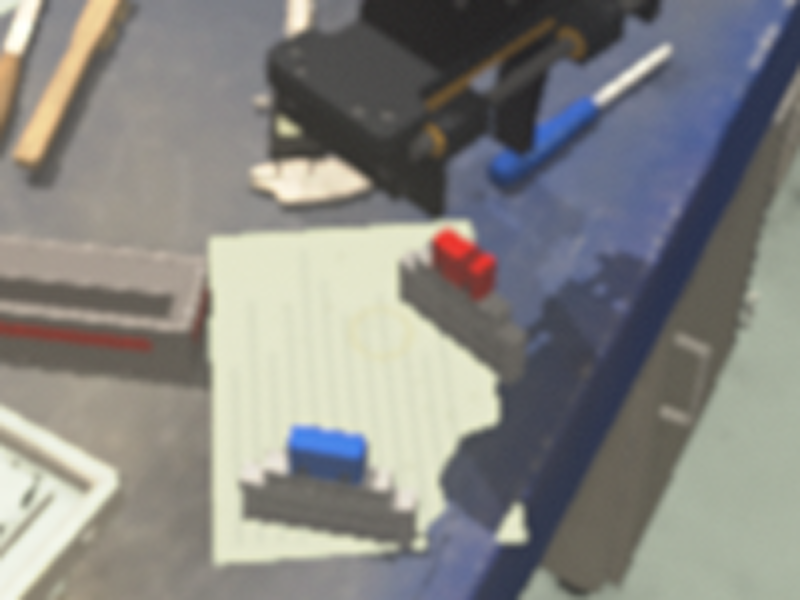

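The open fingers, at crop (425,190) and (515,125), straddle the red grip at (465,262) once the drop is allowed for. I'll go down and grip.

```bash

python3 -m jog '[[0,0,2,0,0,0,0.2],[0,0,2,0,0,0,0.2],[0,0,2,0,0,0,0.2],[0,0,1.5,0,0,0,0.2],[0,0,0.3,0,0,0,0.2],[0,0,0,0,0,0,0.2],[0,0,0,0,0,0,-0.3],[0,0,0,0,0,0,-0.5],[0,0,0,0,0,0,-0.7],[0,0,0,0,0,0,-1],[0,0,0,0,0,0,-1],[0,0,0,0,0,0,-1],[0,0,0,0,0,0,-1]]' 30
python3 rel.py .424 -.3878 .052 -.31
```

```text
time: 4.78
ee_pos: [0.424, -0.3878, 0.0516]
eef_rot: [0.988, -0.156, 0.0, 0.0]
ft_force: [-0.1, 0.4, 1.5]
width: 0.0137
t 4.78 pos [ 0.424  -0.3878  0.0516] w 0.0137 F [-0.1  0.4  1.5]
tool shift cm [-0.    0.   -0.04] turn [ 0.    -0.    -0.003]
```

The opening is 13.7 mm against the 14 mm grip, so it's held. Next I lift and look.

```bash

python3 -m jog '[[0,0,-0.5,0,0,0,-1],[0,0,-1.5,0,0,0,-1],[0,0,-2.5,0,0,0,-1],[0,0,-2.5,0,0,0,-1],[0,0,-2,0,0,0,-1],[0,0,0,0,0,0,-1],[0,0,0,0,0,0,-1]]'
python3 rel.py .600 -.2974 .142 .33
python3 - <<'E'
from bench import r
from h import *
p=r.camera('scene');cv2.imwrite('pics/s3.png',cv2.resize(p['frame'][160:310,180:380,::-1],None,fx=4,fy=4,interpolation=cv2.INTER_CUBIC))
E
```

```text
time: 5.65
ee_pos: [0.4237, -0.3875, 0.1411]
eef_rot: [0.988, -0.156, -0.0, -0.0]
ft_force: [-0.5, -0.3, -2.4]
width: 0.0137
t 5.65 pos [ 0.4237 -0.3875  0.1411] w 0.0137 F [-0.5 -0.3 -2.4]
tool shift cm [ 14.   -14.01  -0.1 ] turn [-0.     0.001 -0.643]
```

View pics/s3.png

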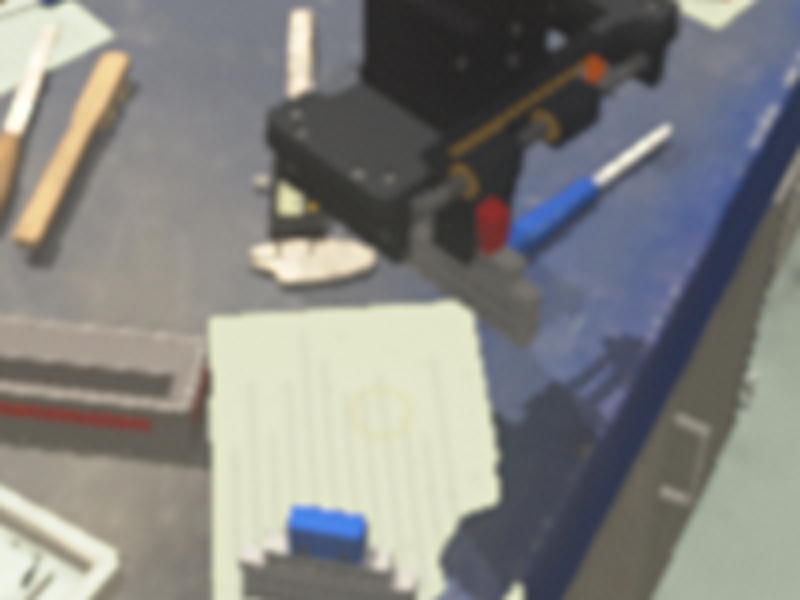

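The gauge is held level at crop (480,280), and the blue one is still standing at (330,540). Moving over the holder.

```bash

python3 -m jog '[[1.4,-1.4,0,0,0,0,-1],[2.8,-2.8,0,0,0,0,-1],[2.8,-2.8,0,0,0,0,-1],[2.8,-2.8,0,0,0,0,-1],[2.8,-2.8,0,0,0,0,-1],[1.4,-1.4,0,0,0,0,-1],[0,0,0,0,0,-0.13,-1],[0,0,0,0,0,-0.13,-1],[0,0,0,0,0,-0.13,-1],[0,0,0,0,0,-0.13,-1],[0,0,0,0,0,-0.123,-1],[0,0,0,0,0,0,-1],[0,0,0,0,0,0,-1]]'
python3 rel.py .600 -.2974 .102 .33
```

```text
time: 7.32
ee_pos: [0.6002, -0.2978, 0.1413]
eef_rot: [0.987, 0.163, -0.0, -0.0]
ft_force: [-1.2, -0.1, -1.2]
width: 0.0139
t 7.33 pos [ 0.6002 -0.2978  0.1413] w 0.0139 F [-1.2 -0.1 -1.2]
tool shift cm [-0.01 -0.04  3.93] turn [-0.     0.    -0.003]
```

Lowering to just above the mouth (underside at about z 0.050), then checking both views with the model overlaid.

```bash

python3 -m jog '[[0,-0.04,1.5,0,0,0,-1],[0,0,1.5,0,0,0,-1],[0,0,0.9,0,0,0,-1],[0,0,0,0,0,0,-1],[0,0,0,0,0,0,-1]]'
python3 rel.py .600 -.2974 .102 .33
python3 - <<'E'
from bench import r
from h import *
s=r.read_state();q=[s['ee_pos'][0],s['ee_pos'][1],.33];dz=s['ee_pos'][2]-.0516
H=[.600,-.2974,.33];o=[]
for n,(l,t,w,h) in(('scene',(150,205,100,90)),('top',(180,120,70,90))):
    p=r.camera(n);k=6 if n=='top' else 5;k=5;im=cv2.resize(p['frame'][t:t+h,l:l+w,::-1],None,fx=k,fy=k,interpolation=cv2.INTER_CUBIC)
    d=lambda B,c,qq,z:cv2.polylines(im,[np.int32((cv2.convexHull(proj(p,W(qq,B,z)).astype(np.float32))[:,0]-[l,t]+.5)*k)],True,c,1)
    d(box(.084,.012,0,.034),(0,255,0),q,dz);d(box(.13,.05,.041,.041),(255,255,0),H,0);d(box(.1,.017,.028,.028),(0,255,255),H,0);d(box(.126,.043,.041,.041),(255,0,255),H,0)
    o.append(im)
cv2.imwrite('pics/s4.png',np.hstack([i for i in o])[:600,:850][:, :800])
E
```

```text
time: 7.95
ee_pos: [0.6005, -0.2974, 0.1029]
eef_rot: [0.986, 0.164, 0.0, 0.0]
ft_force: [-0.0, -0.1, -0.9]
width: 0.0141
t 7.95 pos [ 0.6005 -0.2974  0.1029] w 0.0141 F [-0.  -0.1 -0.9]
tool shift cm [-0.05 -0.01  0.09] turn [ 0. -0. -0.]
```

View pics/s4.png

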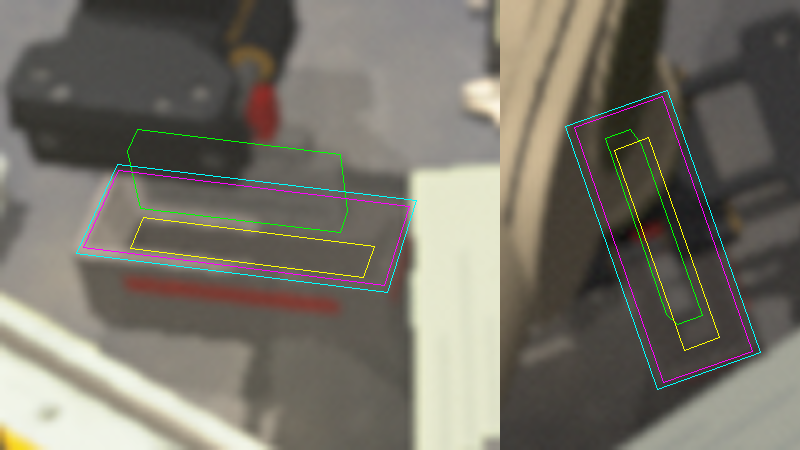

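```bash
python3 - <<'E'
from bench import r
from h import *
s=r.read_state();q=[s['ee_pos'][0],s['ee_pos'][1],.33];dz=s['ee_pos'][2]-.0516
p=r.camera('scene');l,t,w,h=155,205,85,70;k=9
im=cv2.resize(p['frame'][t:t+h,l:l+w,::-1],None,fx=k,fy=k,interpolation=cv2.INTER_CUBIC)
im=np.clip((im.astype(float)-30)*2,0,255).astype(np.uint8)
pr=lambda X:(proj(p,X)-[l,t]+.5)*k
for B in (box(.084,.012,0,.034),):
    for u in pr(W(q,B,dz)):cv2.circle(im,tuple(map(int,u)),3,(0,255,0),1)
cv2.imwrite('pics/s5.png',im[:600,:800])
E
```

```text
(no output)
```

View pics/s5.png

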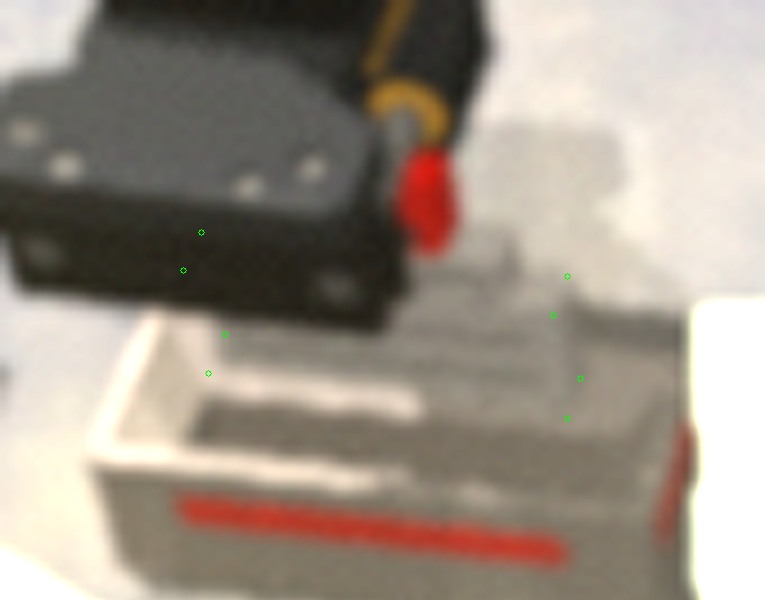

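The gauge is at (215–570, 370–420) in this crop, level and matching the predicted corners over the mouth. I'll lower in stages and watch the force.

```bash

python3 -m jog '[[0,0,0.8,0,0,0,-1],[0,0,0.8,0,0,0,-1],[0,0,0.6,0,0,0,-1],[0,0,0,0,0,0,-1],[0,0,0,0,0,0,-1]]' 10
python3 rel.py .600 -.2974 .0576 .33
python3 -m jog '[[0,0,0.5,0,0,0,-1],[0,0,0.5,0,0,0,-1],[0,0,0,0,0,0,-1],[0,0,0,0,0,0,-1]]' 10
python3 rel.py .600 -.2974 .0576 .33
```

```text
time: 8.72
ee_pos: [0.6003, -0.2974, 0.0807]
eef_rot: [0.986, 0.164, 0.0, 0.0]
ft_force: [-0.3, 0.1, -2.6]
width: 0.0141
t 8.72 pos [ 0.6003 -0.2974  0.0807] w 0.0141 F [-0.3  0.1 -2.6]
tool shift cm [-0.03 -0.01  2.31] turn [ 0. -0. -0.]
time: 9.22
ee_pos: [0.6003, -0.2973, 0.0706]
eef_rot: [0.986, 0.164, 0.0, 0.0]
ft_force: [0.7, 0.2, -2.1]
width: 0.014
t 9.22 pos [ 0.6003 -0.2973  0.0706] w 0.014 F [ 0.7  0.2 -2.1]
tool shift cm [-0.03 -0.    1.3 ] turn [ 0. -0. -0.]
```

```bash

python3 -m jog '[[0,0,0.4,0,0,0,-1],[0,0,0.4,0,0,0,-1],[0,0,0.3,0,0,0,-1],[0,0,0,0,0,0,-1],[0,0,0,0,0,0,-1]]'
python3 rel.py .600 -.2974 .0576 .33
python3 -m jog '[[0,0,0.1,0,0,0,-1],[0,0,0.1,0,0,0,-1],[0,0,0,0,0,0,-1]]'
python3 rel.py .600 -.2974 .0576 .33
```

```text
time: 9.85
ee_pos: [0.6003, -0.2974, 0.0597]
eef_rot: [0.986, 0.164, 0.0, 0.0]
ft_force: [0.2, 0.2, -1.6]
width: 0.0138
t 9.85 pos [ 0.6003 -0.2974  0.0597] w 0.0138 F [ 0.2  0.2 -1.6]
tool shift cm [-0.03 -0.01  0.21] turn [ 0. -0. -0.]
time: 10.22
ee_pos: [0.6003, -0.2974, 0.0577]
eef_rot: [0.986, 0.164, 0.0, 0.0]
ft_force: [-0.6, -0.1, -1.2]
width: 0.014
t 10.22 pos [ 0.6003 -0.2974  0.0577] w 0.014 F [-0.6 -0.1 -1.2]
tool shift cm [-0.02 -0.01  0.01] turn [ 0. -0. -0.]
```

```bash

python3 -m jog '[[0,0,0.1,0,0,0,-1],[0,0,0,0,0,0,-1]]'
python3 -m jog '[[0,0,0.1,0,0,0,-1],[0,0,0,0,0,0,-1]]'
```

```text
time: 10.48
ee_pos: [0.6004, -0.2976, 0.0577]
eef_rot: [0.986, 0.164, 0.0, 0.0]
ft_force: [-3.9, 1.7, 7.5]
width: 0.0139
time: 10.72
ee_pos: [0.6007, -0.2977, 0.0574]
eef_rot: [0.986, 0.164, 0.001, 0.001]
ft_force: [-5.2, 1.3, 11.3]
width: 0.014
```

Floor contact is clear: force rises to +11 N at the expected height. I'll relax, release and withdraw straight up.

```bash

python3 -m jog '[[0,0,-0.2,0,0,0,-1],[0,0,0,0,0,0,-1],[0,0,0,0,0,0,-0.6],[0,0,0,0,0,0,-0.5],[0,0,0,0,0,0,-0.3],[0,0,0,0,0,0,0],[0,0,0,0,0,0,0],[0,0,0,0,0,0,0]]'
python3 -m jog '[[0,0,-0.5,0,0,0,0],[0,0,-1.5,0,0,0,0],[0,0,-3,0,0,0,0],[0,0,-4,0,0,0,0],[0,0,-4,0,0,0,0],[-4,0,-1,0,0,0,0],[-4,0,0,0,0,0,0],[-4,0,0,0,0,0,0],[-4,0,0,0,0,0,0],[-4,0,0,0,0,0,0],[-3,-0,0,0,0,0,0],[0,0,0,0,0,0,0],[0,0,0,0,0,0,0]]'
python3 - <<'E'
from bench import r
from h import *
q=[.6003,-.2974,.33];o=[]
for n,(l,t,w,h) in(('scene',(150,220,140,110)),('top',(180,120,70,130))):
    p=r.camera(n);k=4;im=cv2.resize(p['frame'][t:t+h,l:l+w,::-1],None,fx=k,fy=k,interpolation=cv2.INTER_CUBIC)
    cv2.polylines(im,[np.int32((cv2.convexHull(proj(p,W(q,box(.036,.014,.046,.07),.006)).astype(np.float32))[:,0]-[l,t]+.5)*k)],True,(0,255,0),1)
    o.append(im)
H=520;o=[cv2.copyMakeBorder(i,0,H-i.shape[0],0,0,cv2.BORDER_CONSTANT) for i in o]
cv2.imwrite('pics/s6.png',np.hstack(o)[:, :800])
E
```

```text
time: 11.72
ee_pos: [0.6002, -0.2973, 0.0576]
eef_rot: [0.986, 0.164, 0.0, 0.0]
ft_force: [-0.4, 1.2, -0.4]
width: 0.0426
time: 13.35
ee_pos: [0.3836, -0.3714, 0.1985]
eef_rot: [0.986, 0.165, 0.001, 0.0]
ft_force: [0.1, -0.1, -0.2]
width: 0.043
```

View pics/s6.png

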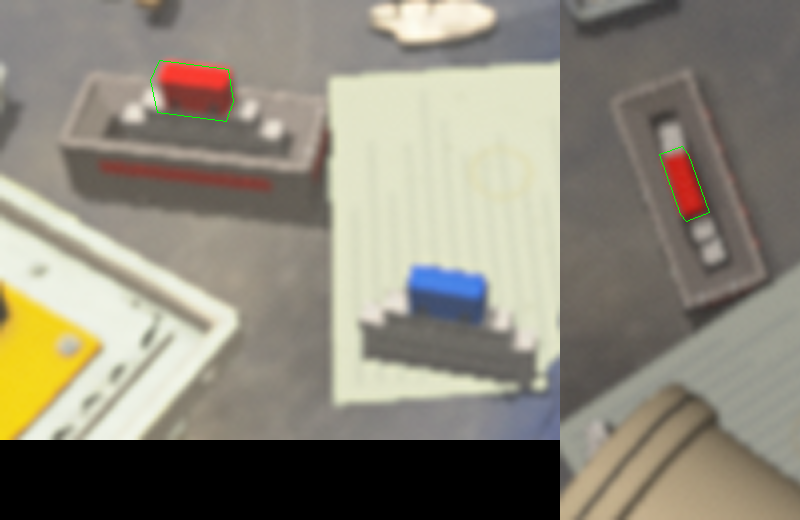

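The red gauge stands in the slot: in the scene crop its grip is at (195,90), within about 1 px of the seated model, and in the top crop it is centred at (686,185). Blue stands unmoved at (448,295), and the arm is clear.

```bash
python3 - <<'E'
from bench import r
from h import *
p=r.camera('scene')
for t in('gauge_red','gauge_blue'):print(t,r.search_frame(p,t)[:2])
print(r.read_state()['time'],r.close_job())
E
```

```text
gauge_red [{'rect': [180.4, 236.2, 223.8, 258.7], 'score': 0.66}]
gauge_blue [{'rect': [237.7, 282.1, 279.6, 318.5], 'score': 0.83}]
the job is handed in; nothing more can be done
13.6 None
```

The red-grip gauge is standing in the slot of the red-striped holder, grip up and down on the slot floor. I handed the job in at 13.6 s of the 40 s allowed; no verdict is reported.

- **What I did:** I picked the gauge up by its grip and lowered it in along the slot. On the floor the force rose to about +11 N with the tool at z ≈ 0.0575 m, where a seated gauge should put it. I then let go and drew the arm clear.
- **Last checks:** In both views the red grip lies within about 1 px (roughly 2 mm) of where a seated, upright gauge should appear. The blue gauge's box in the scene image is within about 3 px of its first one, so it is still standing in place. The orange look-alike was never approached.
- **What disagreed:**
  - **Yaw of the loose red gauge:** the automatic fits gave -0.31 rad from the top view and -0.59 from the scene view. I used -0.31 because its outline matched both pictures, and the grasp and insertion bore that out.
  - **Blue gauge:** the fits to its grip were poor and I did not use them, so its stillness rests on the image boxes alone.

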